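# Release the drilling fixture's clamp strap

## Task

Unclamp the block in the drilling fixture: with a fingertip against its rim, roll the knurled clamp nut loose (counter-clockwise seen from above) by two full turns, counted from tight, and no further. Then push the strap's upright pin with a fingertip to slide the strap all the way back to its stop, clear of the block. Do not take the nut or the pin between the fingers, leave the block in its nest and leave the loose things on the bench alone.

Things in the scene. Friction and masses are not known exactly. Their poses are not given: they have to be found in the camera images.
- fixture: Dark drilling fixture fixed to the bench, baseplate 135 x 255 mm, 22 mm high. Origin: axis of the 16 mm clamp stud (top 128 mm above the bench), at bench height. z up; y along the strap, from the block (-y) to the strap's tail (+y); x away from the robot at yaw 0. A drill-bush bracket 100 mm high stands at y -82 to -118 mm. In front of the nut (x below -30, y -80 to 50 mm) nothing is above 60 mm.
- nut: Black steel knurled nut on the stud, right-hand thread, 4 mm rise per turn, turns with about 0.05 N m, stays where left. Rim 60 mm in diameter, 22 mm high, overhanging the strap, free all round; hub on top 28 mm wide, to 106 mm. White paint line 6 mm wide on its top, hub to rim, pointing to the fixture's -x when tight. Origin on its axis under its shoulder, 70.5 mm above the bench when tight.
- nut_mid (a point): On the nut's axis, half-way up the knurled rim; the rim spans 78 to 100 mm above the bench when tight.
- nut_turn (a joint): Turn of the nut in rad: 0 tight (the start), growing counter-clockwise seen from above, 6.283 per full turn; two turns are 12.57.
- strap: Flat steel strap 167 x 40 x 16 mm along the fixture's y, top 76.5 mm above the bench, slotted for the stud, nose 22 mm over the block. Slides along the fixture's y with about 2 N, stays where left. The nut's shoulder sits 6 mm deep in it and locks it for about the first 1.5 turns. Origin on its underside, on the stud's axis at the start.
- pin_mid (a point): Half-way up the upright steel pin near the strap's tail: 12 mm in diameter, from 76.5 to 102.5 mm above the bench, 92 mm from the stud's axis towards the fixture's +y at the start, with 56 mm of clear strap between it and the nut's rim. Pushed to the fixture's +y it takes the strap back.
- strap_slide (a joint): Slide of the strap in m: 0 clamping (the start), growing towards the fixture's +y, 0.036 at its stop fully back.
- workpiece_mid (a point): Centre of the aluminium block in the fixture's nest, 60 x 80 x 38 mm, top 60 mm above the bench; loose, 80 mm from the stud towards the fixture's -y. To be left where it is.
- blank_mid (a point): Centre of a second, loose aluminium block 60 x 80 x 38 mm on the bench. To be left alone.
- oil_bottle: Loose white oil bottle, 54 mm in diameter, 140 mm tall, standing on the bench; origin under its centre. To be left alone.
- spanner: Loose steel spanner 190 mm long lying on the bench on the robot's side of the fixture. To be left alone.
- chip_brush: Loose brush 190 mm long lying on the bench on the robot's side of the fixture. To be left alone.

How it is judged:
By the outcome, as a careful person would: the job done as asked, in the order asked, and still so for the second after the job is handed in, with the robot touching nothing.
It also fails if it takes over 72 s, if anything falls off the work surface, if the arm or the gripper's body presses on something with over 40 N, if the wrist force passes 120 N, or if a joint passes its speed limit or range.

## Robot

A 6-joint arm with a two-finger parallel gripper is mounted at the origin on the work surface. World frame = base frame: x ahead of the robot, y to its left, z up, the work surface at z = 0. Lengths are in m, angles in degrees, forces in N, time in s.
With the tool pointing down it reaches from about 0.4 to 0.825 m from the base axis. Payload 7 kg.
Tool frame: the origin (TCP) lies on the front face of the gripper's body, between the roots of the fingers; the fingertips stand 66 mm ahead of it and the grasp point (between the pads) lies 47 mm ahead of it; z points along the fingers, y is the line along which they close (so a half turn about z gives the same grasp; the last joint's range is limited). The gripper opens to 88 mm and grips with 3 to 60 N. Pads are 19 mm wide; open, the fingers measure 130 mm over their backs; the gripper's body (78 mm by 193 mm) begins 47 mm behind the grasp point.
Start: joints at [89.674, 20.546, 0.682, 0, -70.136, -16.507], TCP at [0.195, 0.646, 0.292] pointing down, gripper open.
Joint ranges: [-176.03, 176.03], [-82.01, 121.73], [-58.28, 71.71], [-173.87, 95.51], [-174.79, -0.11], [-173.66, 173.66]. Speed limits (degrees/s): [136.94, 136.94, 172.46, 180, 180, 180].

## Interface

Orientations are given as [roll, pitch, yaw] about the fixed x, y, z axes, in that order (R = Rz(yaw) Ry(pitch) Rx(roll)).
In Python, from plant import ctrl gives the robot as it stands.
- The arm moves only by the tool send_rows, never from a script. Its argument "deltas" is a list of rows, each a list of 2 entries, a list of its own where there are three numbers: the shift along the tool's x, y, z each as a share of 800 mm, from -1 to 1, then the turn about the tool's z as a share of 90 degrees, from -1 to 1. A call has exactly 5 rows; each row is the pose to reach, as a shift and turn from the pose commanded when the call began, along the tool's axes at that moment; what a row does not reach only later rows make up. A row lasts 1/12 s, in which the tool goes at most 41.7 mm and 7.16 degrees, less where a joint would pass 70% of its speed; a pose out of reach is approached as far as the arm can. A call with a number of a shift or a turn outside -1 to 1 is refused whole. A call with a gripper value outside its range is refused whole. "gripper" is the opening, from 0 (shut) to 1 (fully open), set as the call begins (left out, the last holds). The fingers move at their own pace and stop on an object; the grip force is fixed at half the most. Time passes only in rows, so rows that repeat a pose let the fingers close, or fill a call up. It gives the time, the measured TCP pose, the force, the opening and the grip force at its end, in the units of the state.
- ctrl.get_obs(): the state, without advancing time (a new reading comes with each control period).
- ctrl.snapshot(name): name is "side" or "top"; returns a dict with "color" (400x640x3 uint8, red, green, blue), "vertical_fov" (degrees; the focal length in pixels is half the picture's height over the tangent of half this angle, whatever the lens; pixels are square), "cx", "cy" (the principal point, pixels), "rvec" (rotation vector, rad) and "tvec" (3), from world to camera coordinates, as OpenCV has them. Camera axes: x right, y down, z forward; pixel columns grow to the right and rows downward; lengths in m; the calibration is good to about 2 mm. A picture is of the moment at which its call begins. There is no depth.
- ctrl.close_job(): hands the job in; it is judged then, once.
Trained networks look in a picture, given as the dict that the camera call returned (one of the last four; its "shot" number tells which), for a name from the list of things; names that differ only in an ending like _2 or _b are one class to them, and where a whole thing is asked for, a point or a joint stands for the part that bears it (a point fixed in the world has none). Each returns a list of dicts, best first, with "conf" (0 to 1); they miss things now and then, are a little off and sometimes report something else, mostly with a low value. They report only what shows in the picture. A call takes as long as a camera call.
- ctrl.boxes_of(picture, thing): "xy" ([column, row] as shares, 0 to 1, of the picture: columns of its width, rows of its height, amid what is visible of it).
- ctrl.cut_out(picture, thing): "pixels" (400x640 bool, what is visible of it) and "xy" ([column, row] as shares, 0 to 1, of the picture: columns of its width, rows of its height, amid what is visible of it).
The state is a dict: "clock": time; "joint_pos": joint angles; "qvel": joint speeds; "tau": joint torques, N m; "tool_pos": TCP position; "orientation": TCP orientation; "force": force on the tool from outside, world axes, zero at the start; "moment": the same for the moment, N m; "opening": finger opening in m; "gripper_force": force on a finger pad.
Only numpy, scipy, OpenCV 4.12 (cv2) and the standard library are available. Lean on these libraries where they do the work, as an engineer would, in place of code of your own. Each camera call takes 0.05 s, during which the arm holds its last target. There are 200 camera calls.

## Working session

There is one attempt and no reset: what is moved stays moved. The work goes in short steps, Python scripts to look and compute and a tool call to move; the robot and the scene stay as the last step left them, time stands still between calls to the robot, and variables do not carry over. Pictures are saved under pics/ and viewed, at most 10 in all, crops included, and the job is handed in when it is done.

Besides the shell and the picture viewer there is one more tool, called after "Request:" by a JSON object that holds its "op" and its "data", one argument or row to a line. send_rows: Moves the arm, as the interface text tells. Shift numbers are shares of 800 mm and turn numbers shares of 90 degrees, none past 1 either way. Its arguments: {"type":"object","properties":{"deltas":{"type":"array","items":{"type":"array"}},"gripper":{"type":"number"}},"required":["deltas"]}

```bash
ls; mkdir -p pics; cat > h.py <<'E'
import numpy as np, cv2
from plant import ctrl
def cam(s):
    f=200/np.tan(np.radians(s["vertical_fov"])/2)
    K=np.array([[f,0,s["cx"]],[0,f,s["cy"]],[0,0,1]]);R=cv2.Rodrigues(np.array(s["rvec"],float))[0]
    return K,R,np.array(s["tvec"],float).ravel()
def onz(s,uv,z):
    K,R,t=cam(s);d=R.T@np.linalg.inv(K)@np.array([uv[0],uv[1],1.]);c=-R.T@t
    return c+d*(z-c[2])/d[2]
def proj(s,p):
    K,R,t=cam(s);return cv2.projectPoints(np.array(p,float).reshape(-1,1,3),R,t,K,None)[0].reshape(-1,2)
E
python3 - <<'E'
from h import *
S={n:ctrl.snapshot(n) for n in("top","side")}
for n,s in S.items():
    cv2.imwrite(f"pics/{n}0.png",s["color"][:,:,::-1])
    print(n,s["cx"],s["cy"],[k for k in s], (-cam(s)[1].T@cam(s)[2]).round(3))
    for th,z in(("fixture",.02),("nut",.1),("nut_mid",.089),("pin_mid",.0895),("workpiece_mid",.05),("blank_mid",.03),("oil_bottle",.1),("spanner",.005),("chip_brush",.01)):
        for d in ctrl.boxes_of(s,th)[:2]:
            uv=np.array(d["xy"])*[640,400];print(th,round(d["conf"],2),uv.round(1),onz(s,uv,z).round(4))
print(ctrl.get_obs())
E
```

```text
pics
top 317.9415596897151 202.55487288055357 ['color', 'vertical_fov', 'cx', 'cy', 'rvec', 'tvec', 'shot'] [0.247 0.014 1.298]
fixture 0.82 [324.8 166.9] [ 0.6234 -0.0267  0.02  ]
fixture 0.34 [162.7 215.7] [0.5214 0.4104 0.02  ]
nut 0.94 [324.3 164.5] [ 0.6062 -0.0233  0.1   ]
nut_mid 0.65 [325.8 166.8] [ 0.6032 -0.0271  0.089 ]
pin_mid 0.69 [305.5 165.1] [0.6114 0.0243 0.0895]
workpiece_mid 0.55 [351.4 179.2] [ 0.5761 -0.0927  0.05  ]
blank_mid 0.7 [460.  193.3] [ 0.5217 -0.3769  0.03  ]
blank_mid 0.67 [421.7 267.2] [ 0.3362 -0.2532  0.03  ]
oil_bottle 0.86 [161. 216.] [0.5039 0.3897 0.1   ]
side 321.2866936850063 201.70163745460653 ['color', 'vertical_fov', 'cx', 'cy', 'rvec', 'tvec', 'shot'] [ 0.3   -0.877  0.786]
fixture 0.65 [368.6 211.6] [ 0.6396 -0.0201  0.02  ]
fixture 0.47 [358.5 201.8] [0.6249 0.0318 0.02  ]
nut 0.63 [361.5 194.7] [ 0.6087 -0.0345  0.1   ]
nut_mid 0.67 [363.2 199. ] [ 0.6122 -0.0412  0.089 ]
pin_mid 0.81 [360.2 187.6] [0.6202 0.0116 0.0895]
workpiece_mid 0.88 [363.8 231.2] [ 0.5874 -0.1286  0.05  ]
workpiece_mid 0.57 [295.5 138. ] [0.5015 0.4146 0.05  ]
b
[... 288 characters left out ...]
. ] [0.3515 0.2295 0.01  ]
{'clock': 1.0, 'joint_pos': array([ 8.96732386e+01,  2.05464709e+01,  6.82155926e-01, -1.54733705e-03,
       -7.01338961e+01, -1.65064134e+01]), 'qvel': array([ 0.00701396,  0.00146168,  0.03712438,  0.11009843,  0.03067429,
       -0.05643349]), 'tau': array([ 5.17365988e-04, -5.82389545e+01,  2.93298590e+01,  7.00316414e+00,
        1.23403163e-02, -1.49071667e-05]), 'tool_pos': array([0.19547975, 0.64606118, 0.29215662]), 'orientation': array([-1.79998698e+02,  1.90355673e-03, -1.68337006e+01]), 'force': array([ 0.48348679,  0.52412474, -0.0294417 ]), 'moment': array([ 0.01630997, -0.03097598,  0.01724577]), 'gripper_force': 0.0, 'opening': 0.08728030535987143}
```

```bash
python3 - <<'E'
import cv2,numpy as np
t=cv2.imread("pics/top0.png");s=cv2.imread("pics/side0.png")
a=cv2.resize(t[110:235,235:435],(800,500),interpolation=cv2.INTER_CUBIC)
cv2.imwrite("pics/tc.png",a)
cv2.imwrite("pics/sc.png",cv2.resize(s[130:290,265:465],(700,560),interpolation=cv2.INTER_CUBIC))
E
```

```text
(no output)
```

View pics/tc.png

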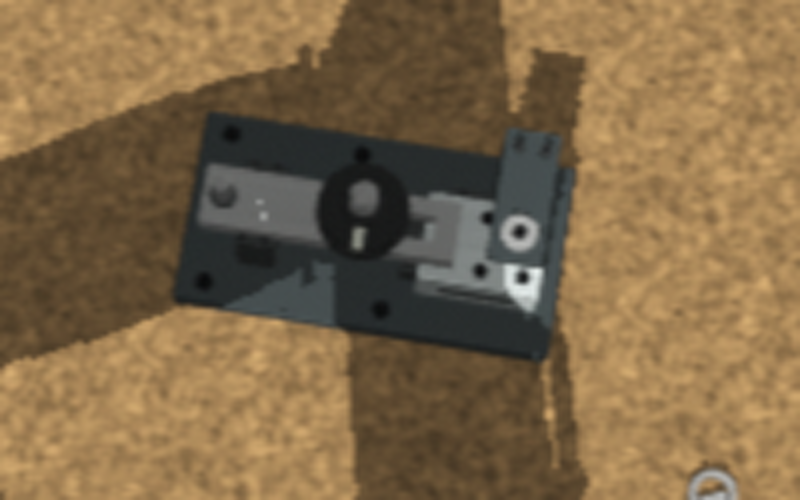

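View pics/top0.png

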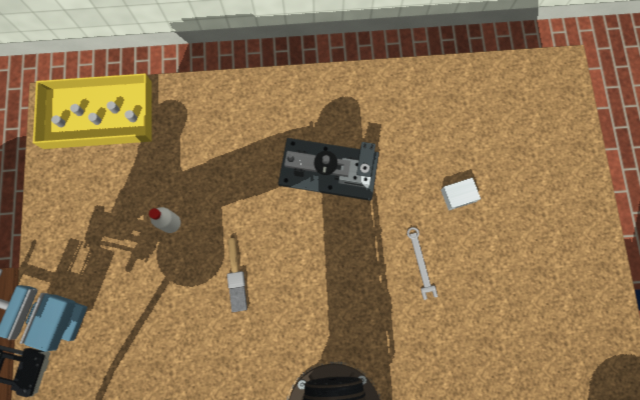

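View pics/sc.png

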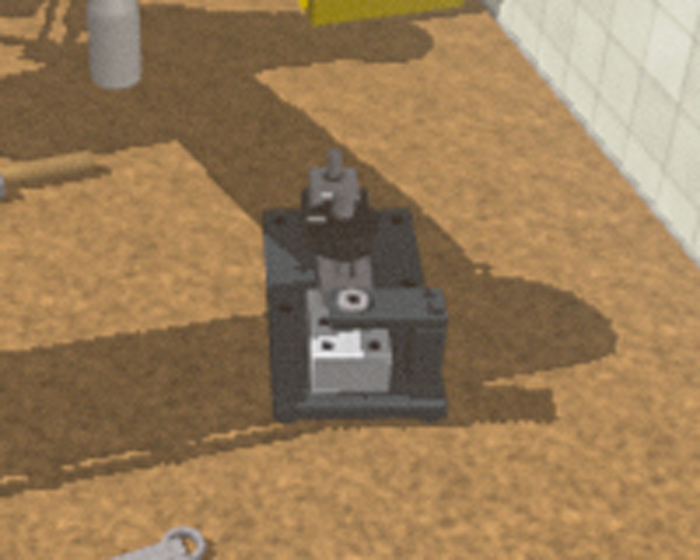

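```bash
python3 - <<'E'
from h import *
s=ctrl.snapshot("top")
c=lambda u,v:(u/4+235-.4,v/4+110-.4)
n=onz(s,c(362,212),.1);p=onz(s,c(222,189),.1025);st=onz(s,c(368,190),.128)
C=[onz(s,c(*q),.022) for q in((208,112),(575,170),(547,360),(177,300))]
print(n,p,st,np.linalg.norm((p-n)[:2]))
ang=lambda d:np.degrees(np.arctan2(d[1],d[0]))
print(ang(p-n)-90,ang(C[0]-C[1])-90,ang(C[3]-C[2])-90,ang(C[0]-C[3]),ang(C[1]-C[2]))
print(np.array(C),np.mean(C,0))
m=ctrl.cut_out(s,"nut")[0]["pixels"];v,u=np.nonzero(m);print(u.min(),u.max(),v.min(),v.max())
w=ctrl.snapshot("side")
for n in("nut","pin_mid"):
  m=ctrl.cut_out(w,n)[0]["pixels"];v,u=np.nonzero(m);print(u.min(),u.max(),v.min(),v.max())
print(proj(w,[(.61,-.026,.1),(.61,-.026,.128)]))
E
```

```text
[ 0.61113749 -0.02576484  0.1       ] [0.63208463 0.06159302 0.1025    ] [ 0.6165219  -0.02961624  0.128     ] 0.08983417057137617
-13.484105387715843 -13.692498226634115 -13.705581237221708 -12.311239219620827 -13.653031113653503
[[ 0.7134859   0.07096704  0.022     ]
 [ 0.65370148 -0.17441815  0.022     ]
 [ 0.5238229  -0.14286994  0.022     ]
 [ 0.58292192  0.09946143  0.022     ]] [ 0.61848305 -0.03671491  0.022     ]
314 336 151 174
352 374 187 205
355 370 175 213
[[360.98846068 192.83175289]
 [361.48689838 184.81400169]]
```

The top view shows the fixture at about yaw -13.5°: nut at pixel (325.5, 163), pin at (290.5, 157), with the paint line towards the robot. The bottle is at (163, 217), well left. The side view agrees. I'll roll the nut with the closed fingers' flat side, in straight strokes along the front of the rim.

Request:
{"op": "send_rows", "data": {
  "deltas": [
    [[0.18, 0.172, 0], 0],
    [[0.18, 0.172, 0], 0],
    [[0.18, 0.172, 0], 0],
    [[0.18, 0.172, 0], 0],
    [[0.18, 0.172, 0], 0]
  ],
  "gripper": 0
}}

```text
clock: 1.67
tool_pos: [0.2943, 0.4701, 0.2924]
orientation: [-180.0, -0.0, -16.8]
force: [-0.1, 0.1, 0.2]
opening: 0.0596
gripper_force: 0.0
```

Request:
{"op": "send_rows", "data": {
  "deltas": [
    [[0.18, 0.172, 0], 0],
    [[0.18, 0.172, 0], 0],
    [[0.18, 0.172, 0], 0],
    [[0.18, 0.172, 0], 0],
    [[0.18, 0.172, 0], 0]
  ]
}}

```text
clock: 2.08
tool_pos: [0.3921, 0.2967, 0.2926]
orientation: [-180.0, -0.0, -16.8]
force: [0.8, 0.2, -0.1]
opening: 0.0264
gripper_force: 0.0
```

Request:
{"op": "send_rows", "data": {
  "deltas": [
    [[0.18, 0.172, 0], 0],
    [[0.18, 0.172, 0], 0],
    [[0.18, 0.172, 0], 0],
    [[0.18, 0.172, 0], 0],
    [[0.18, 0.172, 0], -0.037]
  ]
}}

```text
clock: 2.5
tool_pos: [0.4902, 0.1233, 0.2926]
orientation: [-180.0, -0.0, -13.6]
force: [0.6, 0.6, -0.4]
opening: 0.0007
gripper_force: 0.0
```

```bash
cat >> h.py <<'E'
N=np.array([.612,-.027]);FY=-13.5
def F(p,n=N):
    a=np.radians(FY);d=np.array(p[:2])-n
    return np.array([d[0]*np.cos(a)+d[1]*np.sin(a),-d[0]*np.sin(a)+d[1]*np.cos(a)])
def go(fx,fy,z):
    o=ctrl.get_obs();p=o["tool_pos"];yaw=o["orientation"][2];f=F(p)
    a=np.radians(FY);w=(fx-f[0])*np.array([np.cos(a),np.sin(a)])+(fy-f[1])*np.array([-np.sin(a),np.cos(a)])
    b=np.radians(yaw);t=np.array([w@[np.cos(b),np.sin(b)],w@[np.sin(b),-np.cos(b)],p[2]-z])
    print("t",round(o["clock"],2),"F",f.round(4),"z",p[2].round(4),"rpy",o["orientation"].round(2),"shares",(t/.8).round(4),"turn",((yaw-FY)/90).round(4),"f",o["force"].round(1),"open",round(o["opening"],4))
E
python3 -c "
from h import *
go(-.06,.017,.143)"
```

```text
t 2.5 F [-0.1535  0.1177] z 0.2926 rpy [-1.7998e+02 -4.0000e-02 -1.3570e+01] shares [0.1171 0.1258 0.187 ] turn -0.0008 f [ 0.6  0.6 -0.4] open 0.0007
```

Request:
{"op": "send_rows", "data": {
  "deltas": [
    [[0.117, 0.126, 0], 0],
    [[0.117, 0.126, 0], 0],
    [[0.117, 0.126, 0], 0],
    [[0.117, 0.126, 0], 0],
    [[0.117, 0.126, 0.04], 0]
  ]
}}

```text
clock: 2.92
tool_pos: [0.5612, 0.0034, 0.2651]
orientation: [-179.8, -0.5, -13.7]
force: [2.6, 0.9, -0.0]
opening: 0.0002
gripper_force: 0.0
```

Request:
{"op": "send_rows", "data": {
  "deltas": [
    [[0, 0, 0.147], 0],
    [[0, 0, 0.147], 0],
    [[0, 0, 0.147], 0],
    [[0, 0, 0.147], 0],
    [[0, 0, 0.147], 0]
  ]
}}

```text
clock: 3.33
tool_pos: [0.5563, 0.0057, 0.1418]
orientation: [179.9, 0.2, -13.5]
force: [1.1, 0.4, 1.3]
opening: 0.0006
gripper_force: 0.0
```

```bash
python3 - <<'E'
from h import *
go(-.04,.017,.143)
s=ctrl.snapshot("top");w=ctrl.snapshot("side")
a=cv2.resize(s["color"][110:235,235:435],(800,500),interpolation=cv2.INTER_CUBIC)
cv2.imwrite("pics/a1.png",a[:,:,::-1])
E
```

```text
t 3.33 F [-0.0618  0.0188] z 0.1418 rpy [ 1.7986e+02  1.7000e-01 -1.3480e+01] shares [ 0.0272  0.0022 -0.0015] turn 0.0002 f [1.1 0.4 1.3] open 0.0006
```

View pics/a1.png

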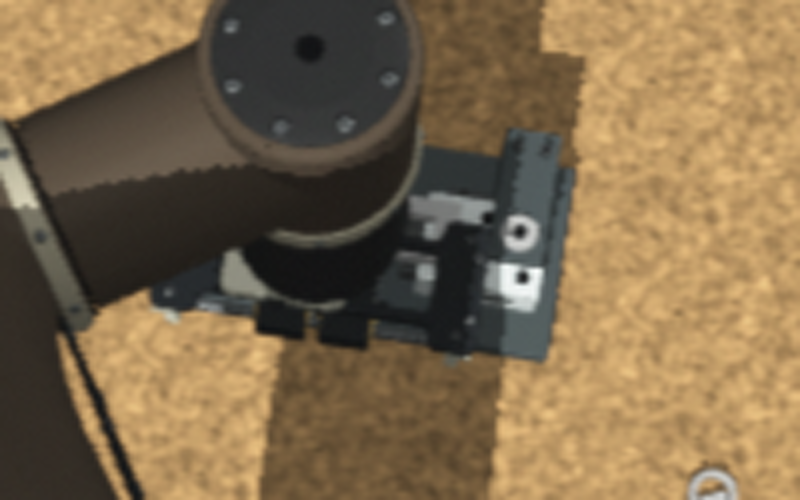

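The arm hides the nut in the top view, so contact has to be found from the wrist force. I'll ease in.

Request:
{"op": "send_rows", "data": {
  "deltas": [
    [[0.015, 0.002, -0.001], 0],
    [[0.02, 0.002, -0.001], 0],
    [[0.022, 0.002, -0.001], 0],
    [[0.024, 0.002, -0.001], 0],
    [[0.024, 0.002, -0.001], 0]
  ]
}}

```text
clock: 3.85
tool_pos: [0.5756, 0.0001, 0.1443]
orientation: [-180.0, -0.1, -13.5]
force: [-0.1, -0.3, 0.8]
opening: 0.0003
gripper_force: 0.0
```

Request:
{"op": "send_rows", "data": {
  "deltas": [
    [[0.001, 0, 0], 0],
    [[0.002, 0, 0], 0],
    [[0.003, 0, 0], 0],
    [[0.004, 0, 0], 0],
    [[0.004, 0, 0], 0]
  ]
}}

```text
clock: 4.27
tool_pos: [0.5784, -0.0008, 0.1433]
orientation: [180.0, 0.0, -13.5]
force: [-0.6, -0.4, -0.5]
opening: 0.0004
gripper_force: 0.0
```

```bash
python3 -c "
from h import *
go(-.04,.017,.143)"
```

```text
t 4.27 F [-0.0388  0.0176] z 0.1433 rpy [179.99   0.   -13.5 ] shares [-0.0015  0.0008  0.0004] turn 0.0 f [-0.6 -0.4 -0.5] open 0.0004
```

Request:
{"op": "send_rows", "data": {
  "deltas": [
    [[0.0005, 0, 0], 0],
    [[0.001, 0, 0], 0],
    [[0.0015, 0, 0], 0],
    [[0.002, 0, 0], 0],
    [[0.002, 0, 0], 0]
  ]
}}

```text
clock: 4.68
tool_pos: [0.5792, -0.0011, 0.1432]
orientation: [180.0, 0.1, -13.5]
force: [-3.9, 1.9, 3.0]
opening: 0.0006
gripper_force: 2.4
```

Request:
{"op": "send_rows", "data": {
  "deltas": [
    [[0.0005, 0, 0], 0],
    [[0.001, 0, 0], 0],
    [[0.0015, 0, 0], 0],
    [[0.002, 0, 0], 0],
    [[0.002, 0, 0], 0]
  ]
}}

```text
clock: 5.1
tool_pos: [0.5794, -0.0015, 0.1432]
orientation: [179.9, 0.2, -13.5]
force: [-10.2, 4.5, 9.2]
opening: -0.0002
gripper_force: 5.5
```

Request:
{"op": "send_rows", "data": {
  "deltas": [
    [[0.0005, 0, 0], 0],
    [[0.001, 0, 0], 0],
    [[0.0015, 0, 0], 0],
    [[0.002, 0, 0], 0],
    [[0.002, 0, 0], 0]
  ]
}}

```text
clock: 5.52
tool_pos: [0.5795, -0.002, 0.1431]
orientation: [179.9, 0.4, -13.6]
force: [-15.8, 6.0, 13.8]
opening: 0.0003
gripper_force: 8.5
```

Contact, about 17 N. First stroke, then retract, return and check.

Request:
{"op": "send_rows", "data": {
  "deltas": [
    [[0, 0.008, 0], 0],
    [[0, 0.017, 0], 0],
    [[0, 0.026, 0], 0],
    [[0, 0.035, 0], 0],
    [[0, 0.043, 0], 0]
  ]
}}

```text
clock: 5.93
tool_pos: [0.5719, -0.0357, 0.1434]
orientation: [179.9, 0.3, -13.5]
force: [-11.0, 4.1, 9.5]
opening: 0.0003
gripper_force: 5.5
```

```bash
python3 - <<'E'
from h import *
go(-.04,.017,.143)
w=ctrl.snapshot("side")
a=cv2.resize(w["color"][140:240,300:425],(750,600),interpolation=cv2.INTER_CUBIC)
cv2.imwrite("pics/b1.png",a[:,:,::-1])
E
```

```text
t 5.93 F [-0.0369 -0.0178] z 0.1434 rpy [179.92   0.29 -13.49] shares [-0.0038 -0.0435  0.0006] turn 0.0001 f [-11.    4.1   9.5] open 0.0003
```

View pics/b1.png

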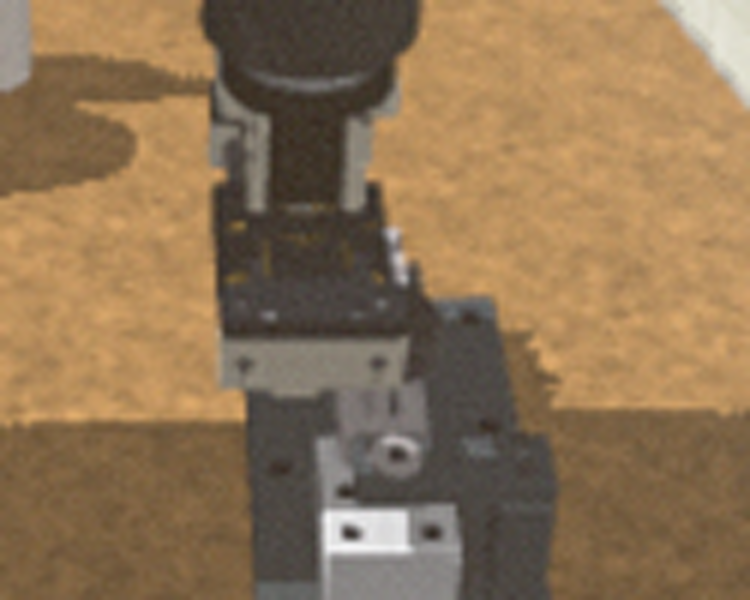

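Request:
{"op": "send_rows", "data": {
  "deltas": [
    [[-0.05, -0.01, 0], 0],
    [[-0.1, -0.043, 0], 0],
    [[-0.12, -0.043, 0], 0],
    [[-0.12, -0.043, 0], 0],
    [[-0.12, -0.043, 0], 0]
  ]
}}

```text
clock: 6.4
tool_pos: [0.4895, 0.0211, 0.144]
orientation: [-180.0, -0.1, -13.4]
force: [0.7, -0.4, 0.1]
opening: 0.0
gripper_force: 0.0
```

```bash
cat >> h.py <<'E'
def line(s,turn,n=N,rs=(17,28)):
    z=.1+.004*turn
    A=np.radians(np.arange(0,360,3));r=np.linspace(rs[0],rs[1],8)/1000
    g=[]
    for a in A:
        w=a+np.radians(FY)
        P=np.c_[n[0]+r*np.cos(w),n[1]+r*np.sin(w),np.full(8,z)]
        uv=proj(s,P).astype(np.float32)
        g.append(cv2.remap(cv2.cvtColor(s["color"],cv2.COLOR_RGB2GRAY),uv[:,:1],uv[:,1:],cv2.INTER_LINEAR).mean())
    return np.array(g)   # every 3 deg fixture-frame angle (0=+x, ccw)
def shots(turn):
    for nme in("top","side"):
        s=ctrl.snapshot(nme);g=line(s,turn)
        np.set_printoptions(linewidth=200);print(nme,g.astype(int).reshape(6,20))
        k=g.argmax();print("peak",k*3,"turned(mod360)",(k*3-180)%360)
    return s
E
python3 - <<'E'
from h import *
go(-.04,.017,.143)
shots(.2)
E
```

```text
t 6.4 F [-0.1303  0.0182] z 0.144 rpy [-1.7996e+02 -9.0000e-02 -1.3370e+01] shares [0.1129 0.0017 0.0012] turn 0.0014 f [ 0.7 -0.4  0.1] open 0.0
top [[53 55 59 64 69 70 71 66 59 53 50 50 50 50 49 49 49 49 49 49]
 [49 49 49 49 49 49 49 49 49 49 49 49 49 49 49 49 49 49 49 49]
 [49 49 49 49 49 49 49 50 50 50 50 51 51 51 51 51 51 51 52 52]
 [53 53 54 56 58 59 60 60 60 60 61 63 65 66 67 68 69 70 71 72]
 [72 72 70 70 69 69 69 69 67 65 64 64 64 65 65 64 65 65 65 65]
 [65 66 67 68 68 69 69 70 72 72 71 69 66 63 61 59 57 55 53 52]]
peak 240 turned(mod360) 60
side [[ 63  63  63  63  63  62  62  62  61  61  61  62  62  63  65  68  72  80  89  99]
 [108 116 119 118 116 113 111 110 108 108 109 104  96  88  79  73  70  68  66  64]
 [ 63  63  63  65  65  65  64  63  61  60  60  61  62  61  61  61  61  61  62  62]
 [ 62  62  62  62  61  60  60  60  61  62  63  62  61  60  60  60  61  63  66  69]
 [ 76  87  99 111 120 118 110  96  81  67  65  63  63  63  63  63  65  66  67  66]
 [ 64  63  63  64  64  64  63  62  62  63  63  64  63  62  61  61  62  62  63  63]]
peak 252 turned(mod360) 72
```

The side camera reads the paint line: about 70° turned on stroke one, no slip. I'll run three more strokes, then look.

Request:
{"op": "send_rows", "data": {
  "deltas": [
    [[0.04, 0, 0], 0],
    [[0.08, 0, 0], 0],
    [[0.11, 0, 0], 0],
    [[0.12, 0, 0], 0],
    [[0.12, 0, 0], 0]
  ]
}}

```text
clock: 6.92
tool_pos: [0.5794, -0.0038, 0.1418]
orientation: [179.7, 0.7, -13.7]
force: [-20.1, 3.8, 14.4]
opening: 0.0004
gripper_force: 9.5
```

Request:
{"op": "send_rows", "data": {
  "deltas": [
    [[0, 0.008, 0], 0],
    [[0, 0.017, 0], 0],
    [[0, 0.026, 0], 0],
    [[0, 0.035, 0], 0],
    [[0, 0.044, 0], 0]
  ]
}}

```text
clock: 7.33
tool_pos: [0.5719, -0.0372, 0.1423]
orientation: [179.9, 0.4, -13.6]
force: [-9.2, 2.7, 5.6]
opening: 0.0004
gripper_force: 4.4
```

Request:
{"op": "send_rows", "data": {
  "deltas": [
    [[-0.014, 0.002, 0], 0],
    [[-0.014, -0.022, 0], 0],
    [[-0.014, -0.044, 0], 0],
    [[-0.008, -0.044, 0], 0],
    [[0, -0.044, 0], 0]
  ]
}}

```text
clock: 7.75
tool_pos: [0.58, -0.0021, 0.1427]
orientation: [179.9, 0.5, -13.6]
force: [-36.2, 11.7, 34.5]
opening: 0.0001
gripper_force: 19.2
```

Request:
{"op": "send_rows", "data": {
  "deltas": [
    [[0, 0.006, 0], 0],
    [[0, 0.017, 0], 0],
    [[0, 0.026, 0], 0],
    [[0, 0.035, 0], 0],
    [[0, 0.044, 0], 0]
  ]
}}

```text
clock: 8.17
tool_pos: [0.5718, -0.0375, 0.1429]
orientation: [179.9, 0.4, -13.6]
force: [-10.1, 2.0, 9.0]
opening: 0.0006
gripper_force: 5.5
```

Request:
{"op": "send_rows", "data": {
  "deltas": [
    [[-0.014, 0.002, 0], 0],
    [[-0.014, -0.022, 0], 0],
    [[-0.014, -0.044, 0], 0],
    [[-0.008, -0.044, 0], 0],
    [[0, -0.044, 0], 0]
  ]
}}

```text
clock: 8.58
tool_pos: [0.5799, -0.0024, 0.1427]
orientation: [179.8, 0.5, -13.6]
force: [-35.9, 11.7, 33.4]
opening: 0.0005
gripper_force: 18.7
```

Request:
{"op": "send_rows", "data": {
  "deltas": [
    [[0, 0.006, 0], 0],
    [[0, 0.017, 0], 0],
    [[0, 0.026, 0], 0],
    [[0, 0.035, 0], 0],
    [[0, 0.044, 0], 0]
  ]
}}

```text
clock: 9.0
tool_pos: [0.5718, -0.0376, 0.1429]
orientation: [179.9, 0.4, -13.6]
force: [-9.0, 2.3, 8.1]
opening: 0.0003
gripper_force: 4.6
```

Request:
{"op": "send_rows", "data": {
  "deltas": [
    [[-0.05, -0.01, 0], 0],
    [[-0.1, -0.043, 0], 0],
    [[-0.12, -0.044, 0], 0],
    [[-0.12, -0.044, 0], 0],
    [[-0.12, -0.044, 0], 0]
  ]
}}

```text
clock: 9.42
tool_pos: [0.4898, 0.0203, 0.1437]
orientation: [-180.0, -0.0, -13.4]
force: [0.2, 0.5, -0.1]
opening: 0.0006
gripper_force: 0.0
```

```bash
python3 - <<'E'
from h import *
go(-.04,.0182,.144)
shots(.75)
E
```

```text
t 9.42 F [-0.1299  0.0174] z 0.1437 rpy [-1.7999e+02 -3.0000e-02 -1.3440e+01] shares [ 0.1124 -0.0008 -0.0004] turn 0.0007 f [ 0.2  0.5 -0.1] open 0.0006
top [[56 60 65 66 67 66 63 58 53 51 50 50 49 49 49 49 49 49 49 49]
 [49 50 49 49 49 49 49 49 50 49 49 49 49 49 49 49 49 49 49 49]
 [49 49 49 49 49 50 49 49 49 50 51 51 51 51 51 51 51 52 52 52]
 [52 53 54 56 58 59 61 62 62 61 62 62 62 64 65 67 68 68 70 72]
 [72 71 70 70 69 68 68 67 67 68 67 67 67 68 67 67 67 68 68 68]
 [68 69 69 70 69 70 70 69 69 68 67 66 64 61 59 57 55 53 52 53]]
peak 240 turned(mod360) 60
side [[ 62  62  62  61  62  62  62  62  63  63  63  64  64  65  66  68  73  80  89  98]
 [105 113 116 116 116 115 112 109 105 106 107 105 100 101 108 111 108 101  92  81]
 [ 72  66  63  63  63  63  64  64  64  63  63  63  63  63  63  63  62  62  62  61]
 [ 61  61  60  60  61  61  61  61  61  61  62  62  62  61  60  60  60  60  60  60]
 [ 60  61  61  62  64  64  65  65  64  63  62  61  62  64  65  65  65  65  65  65]
 [ 64  62  62  62  63  64  64  63  63  62  61  61  61  62  62  62  61  61  61  62]]
peak 69 turned(mod360) 249
```

Side view peak at 105° means about 285° turned, so each stroke gives about 71°. Five more strokes, then a look.

Request:
{"op": "send_rows", "data": {
  "deltas": [
    [[0.04, 0, 0], 0],
    [[0.08, 0, 0], 0],
    [[0.11, 0, 0], 0],
    [[0.12, 0, 0], 0],
    [[0.12, 0, 0], 0]
  ]
}}

```text
clock: 9.93
tool_pos: [0.5793, -0.0042, 0.1415]
orientation: [179.7, 0.7, -13.7]
force: [-19.1, 3.5, 14.9]
opening: 0.0006
gripper_force: 9.7
```

Request:
{"op": "send_rows", "data": {
  "deltas": [
    [[0, 0.008, 0], 0],
    [[0, 0.017, 0], 0],
    [[0, 0.026, 0], 0],
    [[0, 0.035, 0], 0],
    [[0, 0.044, 0], 0]
  ]
}}

```text
clock: 10.35
tool_pos: [0.5718, -0.0375, 0.1421]
orientation: [179.9, 0.4, -13.6]
force: [-8.8, 2.6, 4.6]
opening: -0.0001
gripper_force: 4.4
```

Request:
{"op": "send_rows", "data": {
  "deltas": [
    [[-0.014, 0.002, 0], 0],
    [[-0.014, -0.025, 0], 0],
    [[-0.01, -0.044, 0], 0],
    [[-0.004, -0.044, 0], 0],
    [[0, -0.044, 0], 0]
  ]
}}

```text
clock: 10.77
tool_pos: [0.58, -0.0016, 0.1428]
orientation: [179.8, 0.5, -13.5]
force: [-31.1, 10.9, 30.9]
opening: 0.0007
gripper_force: 16.5
```

Request:
{"op": "send_rows", "data": {
  "deltas": [
    [[0, 0.006, 0], 0],
    [[0, 0.017, 0], 0],
    [[0, 0.026, 0], 0],
    [[0, 0.035, 0], 0],
    [[0, 0.044, 0], 0]
  ]
}}

```text
clock: 11.18
tool_pos: [0.5719, -0.0365, 0.143]
orientation: [179.9, 0.4, -13.5]
force: [-12.8, 3.2, 11.6]
opening: 0.0006
gripper_force: 6.6
```

Request:
{"op": "send_rows", "data": {
  "deltas": [
    [[-0.014, 0.002, 0], 0],
    [[-0.014, -0.025, 0], 0],
    [[-0.01, -0.044, 0], 0],
    [[-0.004, -0.044, 0], 0],
    [[0, -0.044, 0], 0]
  ]
}}

```text
clock: 11.6
tool_pos: [0.5802, -0.0008, 0.1429]
orientation: [179.8, 0.5, -13.5]
force: [-32.4, 11.5, 31.5]
opening: 0.0004
gripper_force: 17.0
```

Request:
{"op": "send_rows", "data": {
  "deltas": [
    [[0, 0.006, 0], 0],
    [[0, 0.017, 0], 0],
    [[0, 0.026, 0], 0],
    [[0, 0.035, 0], 0],
    [[0, 0.044, 0], 0]
  ]
}}

```text
clock: 12.02
tool_pos: [0.572, -0.0359, 0.1431]
orientation: [179.9, 0.4, -13.5]
force: [-14.9, 4.1, 13.5]
opening: 0.0003
gripper_force: 7.4
```

Request:
{"op": "send_rows", "data": {
  "deltas": [
    [[-0.014, 0.002, 0], 0],
    [[-0.014, -0.025, 0], 0],
    [[-0.01, -0.044, 0], 0],
    [[-0.004, -0.044, 0], 0],
    [[0, -0.044, 0], 0]
  ]
}}

```text
clock: 12.43
tool_pos: [0.5803, -0.0003, 0.1429]
orientation: [179.8, 0.5, -13.5]
force: [-32.3, 12.3, 31.7]
opening: 0.0005
gripper_force: 17.1
```

Request:
{"op": "send_rows", "data": {
  "deltas": [
    [[0, 0.006, 0], 0],
    [[0, 0.017, 0], 0],
    [[0, 0.026, 0], 0],
    [[0, 0.035, 0], 0],
    [[0, 0.044, 0], 0]
  ]
}}

```text
clock: 12.85
tool_pos: [0.572, -0.0355, 0.1431]
orientation: [179.9, 0.4, -13.4]
force: [-15.6, 3.3, 13.1]
opening: 0.0006
gripper_force: 7.9
```

Request:
{"op": "send_rows", "data": {
  "deltas": [
    [[-0.05, -0.01, 0], 0],
    [[-0.1, -0.043, 0], 0],
    [[-0.12, -0.044, 0], 0],
    [[-0.12, -0.044, 0], 0],
    [[-0.12, -0.044, 0], 0]
  ]
}}

```text
clock: 13.27
tool_pos: [0.4907, 0.022, 0.1438]
orientation: [-180.0, -0.1, -13.3]
force: [0.5, 0.0, 0.6]
opening: 0.0003
gripper_force: 0.0
```

```bash
python3 - <<'E'
from h import *
go(-.04,.0182,.144)
shots(1.6)
E
```

```text
t 13.27 F [-0.1294  0.0193] z 0.1438 rpy [-1.7997e+02 -7.0000e-02 -1.3310e+01] shares [ 0.1117  0.0018 -0.0002] turn 0.0021 f [0.5 0.  0.6] open 0.0003
top [[53 54 58 63 68 71 74 73 70 62 55 51 50 50 50 49 49 49 49 49]
 [49 49 49 49 49 49 49 49 49 49 49 49 49 49 49 49 49 49 49 49]
 [49 49 49 49 49 49 50 50 50 51 51 51 51 52 52 51 52 52 53 53]
 [55 58 60 60 62 60 60 60 60 61 62 64 66 69 71 73 73 72 72 71]
 [69 68 66 64 62 60 60 59 59 58 58 58 59 58 58 59 59 59 58 58]
 [59 60 61 63 64 66 68 69 70 71 71 72 71 70 66 63 60 57 55 54]]
peak 18 turned(mod360) 198
side [[ 62  62  63  63  64  64  64  63  63  63  62  61  61  62  65  71  79  91 102 111]
 [118 120 120 117 114 113 112 111 109 109 109 105  96  88  80  73  69  67  64  63]
 [ 63  63  63  63  64  65  65  64  64  63  62  60  59  59  59  60  60  61  62  62]
 [ 62  62  62  61  61  62  62  62  62  62  62  61  60  61  61  61  61  62  63  63]
 [ 63  62  61  61  61  61  62  63  62  61  63  64  63  62  63  64  64  64  65  66]
 [ 66  66  65  63  62  62  63  64  64  64  63  62  63  63  63  63  64  64  63  63]]
peak 63 turned(mod360) 243
```

```bash
python3 - <<'E'
from h import *
w=ctrl.snapshot("side");t=ctrl.snapshot("top")
a=cv2.resize(w["color"][165:225,330:400],(400,343),interpolation=cv2.INTER_CUBIC)
b=cv2.resize(t["color"][135:195,290:360],(400,343),interpolation=cv2.INTER_CUBIC)
cv2.imwrite("pics/c1.png",np.hstack([a,b])[:,:,::-1])
E
```

```text
(no output)
```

View pics/c1.png

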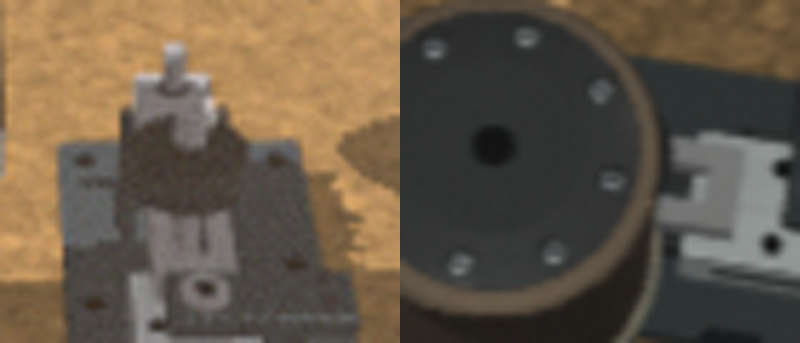

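The line is hidden behind the stud (about 30–55°, so 570–595° turned). One more stroke, then look.

Request:
{"op": "send_rows", "data": {
  "deltas": [
    [[0.04, 0, 0], 0],
    [[0.08, 0, 0], 0],
    [[0.11, 0, 0], 0],
    [[0.12, 0, 0], 0],
    [[0.12, 0, 0], 0]
  ]
}}

```text
clock: 13.88
tool_pos: [0.5794, -0.0037, 0.1418]
orientation: [179.7, 0.7, -13.7]
force: [-19.3, 3.0, 15.0]
opening: 0.0007
gripper_force: 9.5
```

Request:
{"op": "send_rows", "data": {
  "deltas": [
    [[0, 0.008, 0], 0],
    [[0, 0.017, 0], 0],
    [[0, 0.026, 0], 0],
    [[0, 0.035, 0], 0],
    [[0, 0.044, 0], 0]
  ]
}}

```text
clock: 14.3
tool_pos: [0.5717, -0.037, 0.1423]
orientation: [179.9, 0.4, -13.6]
force: [-9.8, 2.2, 6.9]
opening: 0.0004
gripper_force: 4.8
```

Request:
{"op": "send_rows", "data": {
  "deltas": [
    [[-0.05, -0.01, 0], 0],
    [[-0.1, -0.043, 0], 0],
    [[-0.12, -0.044, 0], 0],
    [[-0.12, -0.044, 0], 0],
    [[-0.12, -0.044, 0], 0]
  ]
}}

```text
clock: 14.72
tool_pos: [0.4898, 0.0208, 0.1436]
orientation: [-180.0, -0.0, -13.4]
force: [0.5, 0.7, -0.3]
opening: 0.0004
gripper_force: 0.0
```

```bash
python3 - <<'E'
from h import *
go(-.04,.0182,.144)
s=ctrl.snapshot("side")
for r in((17,28),(22,29)):print(line(s,1.8,rs=r).astype(int)[15:75])
E
```

```text
t 14.72 F [-0.13    0.0179] z 0.1436 rpy [-1.7999e+02 -3.0000e-02 -1.3440e+01] shares [ 0.1125 -0.0002 -0.0005] turn 0.0007 f [ 0.5  0.7 -0.3] open 0.0004
[ 69  73  79  88  99 109 116 118 118 116 114 113 112 110 109 108 104  95
  87  79  73  74  83  99 115 123 124 117 107  95  85  76  69  64  62  61
  61  61  62  62  63  63  63  63  62  62  62  61  61  61  62  62  63  63
  63  62  61  60  60  60]
[ 61  63  67  75  88 102 113 117 118 117 116 115 114 112 110 109 102  92
  82  73  69  74  89 110 127 136 137 128 114 100  87  77  69  64  63  62
  62  62  62  63  64  64  64  63  63  63  62  62  61  62  62  63  63  63
  63  62  61  61  61  60]
```

Line at 121.5°, so about 661° turned and 58° to go. I'll do a shorter stroke (~50°), then check precisely.

Request:
{"op": "send_rows", "data": {
  "deltas": [
    [[0.04, 0, 0], 0],
    [[0.08, 0, 0], 0],
    [[0.11, 0, 0], 0],
    [[0.12, 0, 0], 0],
    [[0.12, 0, 0], 0]
  ]
}}

```text
clock: 15.18
tool_pos: [0.5794, -0.0041, 0.1417]
orientation: [179.7, 0.7, -13.8]
force: [-20.5, 4.4, 16.4]
opening: 0.0005
gripper_force: 10.6
```

Request:
{"op": "send_rows", "data": {
  "deltas": [
    [[0, 0.008, 0], 0],
    [[0, 0.016, 0], 0],
    [[0, 0.024, 0], 0],
    [[0, 0.03, 0], 0],
    [[0, 0.03, 0], 0]
  ]
}}

```text
clock: 15.6
tool_pos: [0.5735, -0.0272, 0.142]
orientation: [179.8, 0.5, -13.7]
force: [-17.0, 1.9, 11.1]
opening: 0.0002
gripper_force: 8.8
```

Request:
{"op": "send_rows", "data": {
  "deltas": [
    [[-0.05, -0.01, 0], 0],
    [[-0.1, -0.03, 0], 0],
    [[-0.12, -0.03, 0], 0],
    [[-0.12, -0.03, 0], 0],
    [[-0.12, -0.03, 0], 0]
  ]
}}

```text
clock: 16.02
tool_pos: [0.4903, 0.0205, 0.1436]
orientation: [-180.0, -0.0, -13.5]
force: [1.5, -0.9, 0.4]
opening: 0.0006
gripper_force: 0.0
```

```bash
python3 - <<'E'
from h import *
go(-.04,.0182,.144)
s=ctrl.snapshot("side")
for r in((17,28),(22,29)):print(line(s,2,rs=r).astype(int)[35:80])
E
```

```text
t 16.02 F [-0.1294  0.0177] z 0.1436 rpy [-1.7999e+02 -4.0000e-02 -1.3480e+01] shares [ 0.1118 -0.0005 -0.0005] turn 0.0003 f [ 1.5 -0.9  0.4] open 0.0006
[ 72  69  66  65  64  64  63  62  62  62  62  62  63  64  66  68  73  79
  87  97 108 119 125 119 111 103  95  88  82  74  68  64  61  60  60  60
  59  59  60  61  62  61  61  61  60]
[ 69  68  68  68  67  66  66  67  66  66  66  65  64  63  63  63  67  71
  76  83  93 102 110 107 101  95  89  84  78  71  67  65  63  61  60  60
  60  60  60  61  61  60  60  60  61]
```

```bash
python3 - <<'E'
from h import *
s=dict(ctrl.snapshot("side"))
def pk(g):
    g=g[45:80]-70.;g[g<0]=0;a=np.arange(45,80)*3;return (g*a).sum()/g.sum()
print("now",pk(line(s,2)),pk(line(s,2,rs=(18,26))))
s["color"]=cv2.imread("pics/side0.png")[:,:,::-1].copy()
print("tight",pk(line(s,0)),pk(line(s,0,rs=(18,26))),line(s,0).astype(int)[45:80])
t=dict(ctrl.snapshot("top"));t["color"]=cv2.imread("pics/top0.png")[:,:,::-1].copy()
print("tight top",pk(line(t,0)),pk(line(t,0,rs=(18,26))))
E
```

```text
now 172.628101836932 172.86486486486487
tight 167.71812080536913 167.92259491338 [ 58  60  62  64  67  71  77  85  93 105 115 120 113 102  91  82  77  71
  66  61  59  58  57  57  56  56  56  57  58  59  59  59  59  59  59]
tight top 177.67045454545453 177.84
```

The same estimator on the tight picture read 167.7° instead of 180°, so the nut is already near 720–725°. I'll move the arm aside for a top-view check, turning for the pin push on the way.

Request:
{"op": "send_rows", "data": {
  "deltas": [
    [[0, 0, -0.05], 0.07],
    [[0, -0.03, -0.1], 0.15],
    [[0, -0.08, -0.1], 0.23],
    [[0, -0.13, -0.1], 0.31],
    [[0, -0.18, -0.1], 0.39]
  ]
}}

```text
clock: 16.58
tool_pos: [0.5249, 0.1617, 0.2246]
orientation: [-179.8, -0.0, -48.6]
force: [0.8, -0.4, -0.7]
opening: 0.0006
gripper_force: 0.0
```

Request:
{"op": "send_rows", "data": {
  "deltas": [
    [[0, 0, 0], 0.08],
    [[0, 0, 0], 0.16],
    [[0, 0, 0], 0.24],
    [[0, 0, 0], 0.31],
    [[0, 0, 0], 0.39]
  ]
}}

```text
clock: 17.0
tool_pos: [0.5244, 0.1604, 0.2229]
orientation: [180.0, -0.0, -83.6]
force: [0.4, -0.1, 0.2]
opening: 0.0004
gripper_force: 0.0
```

Request:
{"op": "send_rows", "data": {
  "deltas": [
    [[0, 0, 0], 0.08],
    [[0, 0, 0], 0.16],
    [[0, 0, 0], 0.22],
    [[0, 0, 0], 0.22],
    [[0, 0, 0], 0.22]
  ]
}}

```text
clock: 17.42
tool_pos: [0.5241, 0.1602, 0.223]
orientation: [180.0, -0.0, -102.9]
force: [0.7, -0.1, -1.1]
opening: 0.0007
gripper_force: 0.0
```

```bash
python3 - <<'E'
from h import *
go(0,.058,.25)
t=ctrl.snapshot("top")
def pk(g,lo=45,hi=80):
    g=g[lo:hi]-np.median(g)-8;g[g<0]=0;return (g*np.arange(lo,hi)*3).sum()/g.sum()
print("now",pk(line(t,2)),pk(line(t,2,rs=(18,26))),line(t,2).astype(int))
t0=dict(t);t0["color"]=cv2.imread("pics/top0.png")[:,:,::-1].copy()
print("tight",pk(line(t0,0)),pk(line(t0,0,rs=(18,26))))
a,b=[cv2.resize(q["color"][135:195,290:360],(400,343),interpolation=cv2.INTER_CUBIC) for q in(t,t0)]
cv2.imwrite("pics/d1.png",np.hstack([a,b])[:,:,::-1])
E
```

```text
t 17.42 F [-0.1292  0.1615] z 0.223 rpy [ 1.7999e+02 -2.0000e-02 -1.0287e+02] shares [ 0.1312 -0.1601 -0.0337] turn -0.993 f [ 0.7 -0.1 -1.1] open 0.0007
now 182.19182429859083 182.0892745139034 [ 41  41  42  41  40  40  39  38  37  37  36  36  35  35  34  33  33  32
  32  32  32  33  33  33  34  35  35  34  35  36  36  37  37  37  37  37
  36  36  36  34  34  33  33  32  31  31  31  31  31  31  30  30  30  32
  35  42  53  71  89 107 118 119 115  97  80  62  44  36  33  31  31  31
  31  32  31  30  31  31  31  31  31  32  31  32  32  32  32  32  33  34
  35  35  35  36  36  35  35  35  34  33  32  32  32  32  32  32  32  32
  32  32  33  34  35  35  36  36  37  38  39  41]
tight 177.43250444049733 177.63027108433735
```

View pics/d1.png

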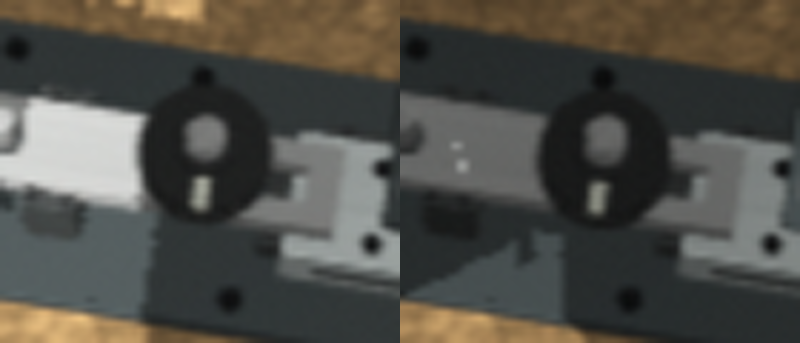

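Nut at about 724.7° (top view 182.2° now against 177.4° tight): two full turns within the error. Next, over the gap between rim and pin.

Request:
{"op": "send_rows", "data": {
  "deltas": [
    [[0.033, -0.04, -0.034], 0],
    [[0.066, -0.08, -0.034], 0],
    [[0.1, -0.12, -0.034], 0],
    [[0.131, -0.16, -0.034], 0],
    [[0.131, -0.16, -0.034], 0.007]
  ]
}}

```text
clock: 17.88
tool_pos: [0.6275, 0.0251, 0.2501]
orientation: [-180.0, -0.1, -103.6]
force: [-0.4, 0.6, -0.2]
opening: 0.0005
gripper_force: 0.0
```

```bash
python3 -c "
from h import *
go(0,.058,.150)"
```

```text
t 17.88 F [0.0029 0.0543] z 0.2501 rpy [-1.7997e+02 -6.0000e-02 -1.0362e+02] shares [-0.0046  0.0037  0.1251] turn -1.0014 f [-0.4  0.6 -0.2] open 0.0005
```

Request:
{"op": "send_rows", "data": {
  "deltas": [
    [[-0.004, 0.002, 0.02], 0],
    [[-0.004, 0.002, 0.055], 0],
    [[-0.004, 0.002, 0.09], 0],
    [[-0.004, 0.002, 0.115], 0],
    [[-0.004, 0.002, 0.125], 0]
  ]
}}

```text
clock: 18.3
tool_pos: [0.6222, 0.0324, 0.147]
orientation: [179.7, -0.1, -103.5]
force: [-0.5, -0.7, -0.7]
opening: 0.0005
gripper_force: 0.0
```

Request:
{"op": "send_rows", "data": {
  "deltas": [
    [[-0.008, 0, 0], 0],
    [[-0.014, 0, 0], 0],
    [[-0.019, 0, 0], 0],
    [[-0.022, 0, 0], 0],
    [[-0.025, 0, 0], 0]
  ]
}}

```text
clock: 18.72
tool_pos: [0.6292, 0.053, 0.1521]
orientation: [-179.9, 0.0, -103.6]
force: [0.2, -2.3, 2.1]
opening: 0.0006
gripper_force: 1.1
```

```bash
python3 -c "
from h import *
go(0,.1135,.150)"
```

```text
t 18.72 F [-0.0019  0.0818] z 0.1521 rpy [-1.7987e+02  5.0000e-02 -1.0357e+02] shares [-0.0396 -0.0024  0.0026] turn -1.0007 f [ 0.2 -2.3  2.1] open 0.0006
```

Pushing: 2.3 N, the strap is sliding. Continue to the stop.

Request:
{"op": "send_rows", "data": {
  "deltas": [
    [[-0.007, 0, 0], 0],
    [[-0.014, 0, 0], 0],
    [[-0.021, 0, 0], 0],
    [[-0.028, 0, 0], 0],
    [[-0.034, 0, 0], 0]
  ]
}}

```text
clock: 19.13
tool_pos: [0.6348, 0.0796, 0.1506]
orientation: [180.0, 0.0, -103.6]
force: [0.3, -1.9, 2.6]
opening: 0.0005
gripper_force: 1.2
```

Request:
{"op": "send_rows", "data": {
  "deltas": [
    [[-0.001, 0, 0], 0],
    [[-0.002, 0, 0], 0],
    [[-0.003, 0, 0], 0],
    [[-0.004, 0, 0], 0],
    [[-0.005, 0, 0], 0]
  ]
}}

```text
clock: 19.55
tool_pos: [0.6355, 0.0827, 0.1504]
orientation: [180.0, -0.0, -103.6]
force: [-0.5, -2.2, 1.2]
opening: 0.0002
gripper_force: 1.0
```

```bash
python3 -c "
from h import *
go(0,.1135,.150)"
```

```text
t 19.55 F [-0.0027  0.1122] z 0.1504 rpy [ 1.7998e+02 -1.0000e-02 -1.0363e+02] shares [-0.0016 -0.0034  0.0005] turn -1.0015 f [-0.5 -2.2  1.2] open 0.0002
```

Request:
{"op": "send_rows", "data": {
  "deltas": [
    [[-0.001, 0, 0], 0],
    [[-0.002, 0, 0], 0],
    [[-0.003, 0, 0], 0],
    [[-0.003, 0, 0], 0],
    [[-0.003, 0, 0], 0]
  ]
}}

```text
clock: 19.97
tool_pos: [0.636, 0.0847, 0.1505]
orientation: [180.0, -0.0, -103.6]
force: [-0.2, -4.7, 1.2]
opening: 0.0002
gripper_force: 2.5
```

Request:
{"op": "send_rows", "data": {
  "deltas": [
    [[-0.001, 0, 0], 0],
    [[-0.002, 0, 0], 0],
    [[-0.003, 0, 0], 0],
    [[-0.003, 0, 0], 0],
    [[-0.003, 0, 0], 0]
  ]
}}

```text
clock: 20.38
tool_pos: [0.6361, 0.0852, 0.1505]
orientation: [179.9, -0.2, -103.7]
force: [-0.7, -13.0, 1.7]
opening: 0.0007
gripper_force: 6.5
```

At the stop: 13 N, no further motion. Back off, lift and move aside for a check.

Request:
{"op": "send_rows", "data": {
  "deltas": [
    [[0.01, 0, 0], 0],
    [[0.02, 0, 0], 0],
    [[0.02, 0, -0.04], 0],
    [[0.02, 0, -0.08], 0],
    [[0.02, 0, -0.12], 0]
  ]
}}

```text
clock: 20.8
tool_pos: [0.6328, 0.0719, 0.2473]
orientation: [180.0, 0.0, -103.6]
force: [1.5, 0.1, -0.2]
opening: 0.0002
gripper_force: 0.0
```

Request:
{"op": "send_rows", "data": {
  "deltas": [
    [[-0.03, 0.03, 0], 0],
    [[-0.06, 0.06, 0], 0],
    [[-0.09, 0.09, 0], 0],
    [[-0.12, 0.12, 0], 0],
    [[-0.14, 0.14, 0], 0]
  ]
}}

```text
clock: 21.22
tool_pos: [0.5491, 0.2094, 0.2469]
orientation: [-180.0, 0.1, -103.6]
force: [-0.2, -0.2, -1.0]
opening: 0.0007
gripper_force: 0.0
```

Request:
{"op": "send_rows", "data": {
  "deltas": [
    [[-0.03, 0.03, 0], 0],
    [[-0.06, 0.06, 0], 0],
    [[-0.06, 0.06, 0], 0],
    [[-0.06, 0.06, 0], 0],
    [[-0.06, 0.06, 0], 0]
  ]
}}

```text
clock: 21.63
tool_pos: [0.5151, 0.2654, 0.2466]
orientation: [180.0, 0.0, -103.6]
force: [-0.2, -1.2, -0.6]
opening: 0.0007
gripper_force: 0.0
```

```bash
python3 - <<'E'
from h import *
go(0,.1,.25)
t=ctrl.snapshot("top");g=line(t,2)
h=g[45:80]-np.median(g)-8;h[h<0]=0;print((h*np.arange(45,80)*3).sum()/h.sum())
cv2.imwrite("pics/e1.png",cv2.resize(t["color"][110:235,235:435],(800,500),interpolation=cv2.INTER_CUBIC)[:,:,::-1])
E
```

```text
t 21.63 F [-0.1625  0.2617] z 0.2466 rpy [ 1.8000e+02  4.0000e-02 -1.0357e+02] shares [ 0.2019 -0.2034 -0.0042] turn -1.0007 f [-0.2 -1.2 -0.6] open 0.0007
182.15972222222223
```

View pics/e1.png

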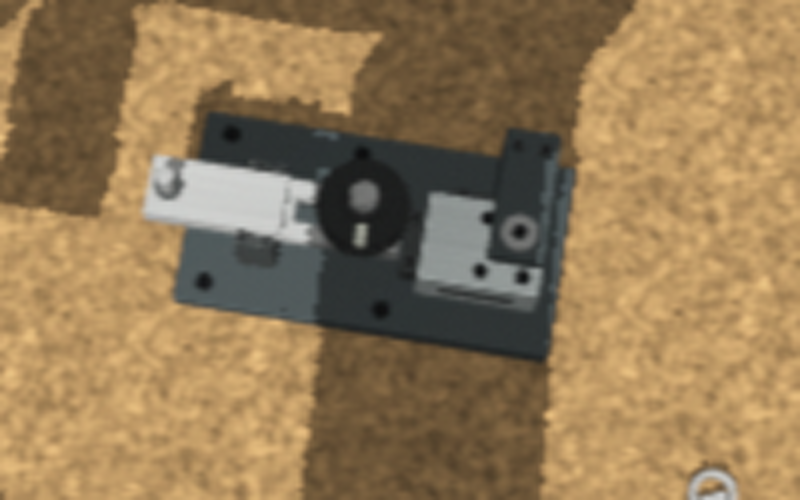

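The picture shows the strap drawn back (pin now at crop (168, 180)) and clear of the block. The block is still in its nest and the nut's line still points to -x at (361, 235).

```bash
python3 -c "
from plant import ctrl
print(ctrl.close_job())"
```

```text
the job is handed in; nothing more can be done
None
```

The job is handed in: the nut is rolled loose about 725° by the top camera, roughly 5° past two full turns and not rolled back; the strap is back at its stop and clear of the block, and the block is still in its nest.

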